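Fit up a butt joint: push a tube offcut home in the welding fence

ROBOT

A 6-joint arm with a two-finger parallel gripper is mounted at the origin on the work surface. World frame = base frame: x ahead of the robot, y to its left, z up, the work surface at z = 0. Lengths are in m, angles in degrees, forces in N, time in s.
With the tool pointing down it reaches from about 0.3 to 0.85 m from the base axis. Payload 4.2 kg.
Tool frame: the origin (TCP) lies at the centre of the arm's flange, where the gripper is bolted on; the fingertips stand 191 mm ahead of it and the grasp point (between the pads) lies 172 mm ahead of it; z points along the fingers, y is the line along which they close (so a half turn about z gives the same grasp; the last joint's range is limited). The gripper opens to 91 mm and grips with 3 to 60 N. Pads are 32 mm wide; open, the fingers measure 118 mm over their backs; the gripper's body (76 mm by 178 mm) begins 60 mm behind the grasp point.
Start: joints at [64.973, 18.312, 89.639, -0, 72.044, -1.146], TCP at [0.233, 0.526, 0.405] pointing down, gripper open.
Joint ranges: [-177.97, 177.97], [-48.28, 115.42], [12.27, 149.76], [-77.06, 257.06], [2.81, 150.46], [-146.56, 146.56]. Speed limits (degrees/s): [147.25, 147.25, 180, 180, 180, 180].

INTERFACE

Orientations are given as a 3x3 rotation matrix whose columns are the frame's x, y, z axes.
In Python, from rig import robot, cams, job_done, boxes_of, trace gives the robot as it stands.
- The arm moves only by the tool step_arm, never from a script. Its argument "rows" is a list of rows, each a list of 2 entries, a list of its own where there are three numbers: the shift along the tool's x, y, z as a fraction of full scale, then the turn, a rotation vector about the tool's x, y, z as a fraction of full scale. In form: [[[tx, ty, tz], [wx, wy, wz]], ...]. A call has 1 to 10 rows; each row shifts and turns the commanded pose from where the row before left it, along the tool's axes as they then stand; what a row does not reach is not made up. Full scale, the value 1, is 0.03 m for a shift and 0.1 rad for a turn. A row lasts 1/8 s, in which the tool goes at most 62.5 mm and 10.7 degrees, less where a joint would pass 70% of its speed; a pose out of reach is approached as far as the arm can. A call with a number of a shift or a turn outside -1 to 1 is refused whole. A call with a gripper value outside its range is refused whole. "hand" is the opening, from -1 (shut) to 1 (fully open), set as the call begins (left out, the last holds). The fingers move at their own pace and stop on an object; "force" is the grip in N (left out, the last holds). Time passes only in rows, so rows that do not move let the fingers close. It gives the time, the measured TCP pose, the force, the opening and the grip force at its end, in the units of the state.
- robot.state(): the state, without advancing time (a new reading comes with each control period).
- cams.grab_frame(name): name is "scene" or "top"; returns a dict with "img" (480x640x3 uint8, red, green, blue), "fx", "fy", "cx", "cy" (pixels), "R" (3x3) and "t" (3): a world point X has camera coordinates R X + t. Camera axes: x right, y down, z forward; pixel columns grow to the right and rows downward; lengths in m; the calibration is good to about 2 mm. A picture is of the moment at which its call begins. There is no depth.
- job_done(): hands the job in; it is judged then, once.
Trained networks look in a picture, given as the dict that the camera call returned (one of the last four; its "shot" number tells which), for a name from the list of things; names that differ only in an ending like _2 or _b are one class to them, and where a whole thing is asked for, a point or a joint stands for the part that bears it (a point fixed in the world has none). Each returns a list of dicts, best first, with "score" (0 to 1); they miss things now and then, are a little off and sometimes report something else, mostly with a low value. They report only what shows in the picture. A call takes as long as a camera call. They do not tell look-alikes from the thing itself.
- boxes_of(picture, thing): "uv" ([column, row] in pixels, amid what is visible of it).
- trace(picture, thing): "mask" (480x640 bool, what is visible of it) and "uv" ([column, row] in pixels, amid what is visible of it).
The state is a dict: "t": time; "joints": joint angles; "qd": joint speeds; "effort": joint torques, N m; "tool_pos": TCP position; "tool_rot": TCP orientation; "wrist_force": force on the tool from outside, world axes, zero at the start; "ft_torque": the same for the moment, N m; "opening": finger opening in m; "finger_force": force on a finger pad.
Only numpy, scipy, OpenCV 4.12 (cv2) and the standard library are available. Lean on these libraries where they do the work, as an engineer would, in place of code of your own. Each camera call takes 0.05 s, during which the arm holds its last target. There are 200 camera calls.

TASK

Get the joint ready for welding: with closed fingertips, push the loose short length of square steel tube along the bench until one long side lies flush against the angle-iron fence and its end butts up against the end of the square tube already clamped there, with no gap. Only push it - don't grip it, lift it or tip it - and leave everything else on the bench where it stands.

Things in the scene. Friction and masses are not known exactly. Their poses are not given: they have to be found in the camera images.
- piece: The loose workpiece: bare square steel tube, 40 x 40 mm, 4 mm walls, 120 mm long, open ends, about 0.5 kg, lying on the robot's side of the empty part of the fence, clear of it. Origin: centre of its underside. y runs along its length, z up, x across. It starts within 0.4 rad of parallel to the fence and slides under a few newtons.
- fixture: The fixed grey angle-iron fence. Origin: on the bench, at the inner corner of fence face and clamped tube's end. Face: plane x = 0, 45 mm high, y from -210 to 190 mm; iron behind it (x 0 to 50 mm) is low. +x points away from the robot, within 0.3 rad. Fully home, the workpiece's origin is at x -20, y -60 mm in this frame, its y axis parallel to this one's.
- stop (a point): Centre of the end face (the stop) of the fixed second tube, 20 mm above the bench; axes as the fence's. That tube, same 40 x 40 mm section, runs 185 mm from here to +y along the fence (fence frame x -40 to 0, y 0 to 185 mm). A blue clamp stands over it at fence y 105 to 155 mm, up to 103 mm high.
- pipe: Bystander: a steel round-pipe offcut standing upright, 45 mm diameter, 70 mm tall, near the clamped tube on the robot's side. Origin: centre of its underside.
- can: Bystander: a blue spray can, 54 mm diameter, 150 mm tall, behind the fence. Origin: centre of its underside.
- tape: Bystander: a green roll of tape lying flat, 90 mm diameter, 24 mm high, beyond the right end of the fence. Origin: centre of its underside.
- magnet: Bystander: a flat blue welding magnet block, 85 x 89 mm, 18 mm high, nearer the robot on the right. Origin: centre of its underside.
- hammer: Bystander: a hammer lying on the bench, 260 mm long, on the left. Origin: underside near its middle.
- spool: Bystander: a small wire spool lying flat, 56 mm diameter, 28 mm high, behind the fence, left of the can. Origin: centre of its underside.
- helmet: Bystander: a black welding helmet standing on the bench, 240 mm wide, 262 mm tall, far to the right. Origin: centre of its underside.
There are look-alikes about, which are no part of the job. Leave any brown or yellow look-alike of the piece alone.

How it is judged (in metres and radians):
At the end, for the whole second after the job is handed in: The loose tube lies flat and still on the bench, its side within 3 mm of the fence face and parallel to it within 2 degrees, its end within 3 mm of the end of the clamped tube (x of piece in the frame of fixture between -0.023 and -0.017 m and y of piece in the frame of fixture between -0.063 and -0.057 m and angle between the y axis of piece and the y axis of fixture, either way round below 0.035 rad and angle between piece's own z axis and vertical below 0.05 rad and height (world z) of piece below 0.004 m and linear speed of piece below 0.01 m/s); the robot touches nothing.
It fails at once if the loose tube is lifted or tipped off the bench (origin more than 10 mm up, or leaning more than 0.2 rad) (height (world z) of piece above 0.01 m or angle between piece's own z axis and vertical above 0.2 rad).
It fails at once if the loose tube is taken between the fingers (the grasp point inside its section) (x of the grasp point in the frame of piece between -0.017 and 0.017 m and y of the grasp point in the frame of piece between -0.057 and 0.057 m and z of the grasp point in the frame of piece below 0.039 m).
It fails at once if another thing on the bench is moved more than 20 mm (distance of any of pipe, can, tape, magnet, hammer, spool, helmet from where it was at the start of the episode above 0.02 m).
It also fails if it takes over 48 s, if anything falls off the work surface, if the arm or the gripper's body presses on something with over 40 N, if the wrist force passes 120 N, or if a joint passes its speed limit or range.

## Working session

There is one attempt and no reset: what is moved stays moved. The work goes in short steps, Python scripts to look and compute and a tool call to move; the robot and the scene stay as the last step left them, time stands still between calls to the robot, and variables do not carry over. Pictures are saved under pics/ and viewed, at most 10 in all, crops included, and the job is handed in when it is done.

Besides the shell and the picture viewer there is one more tool, called after ">>>" as name([rows], argument=value, ...), one row to a line, values as JSON. step_arm: Moves the arm, as the interface text tells. Its arguments: {"type":"object","properties":{"rows":{"type":"array","items":{"type":"array"}},"hand":{"type":"number"},"force":{"type":"number"}},"required":["rows"]}

```bash
mkdir -p pics; cat > h.py <<'E'
import numpy as np, cv2
from rig import robot, cams, job_done, boxes_of, trace
def ray(p,uv,z):
    d=p["R"].T@np.array([(uv[0]-p["cx"])/p["fx"],(uv[1]-p["cy"])/p["fy"],1.]);c=-p["R"].T@np.array(p["t"])
    return c+d*(z-c[2])/d[2]
def proj(p,X):
    c=np.array(p["R"])@np.array(X)+np.array(p["t"]);return np.array([p["fx"]*c[0]/c[2]+p["cx"],p["fy"]*c[1]/c[2]+p["cy"]])
def g(n):
    p=cams.grab_frame(n);p["R"]=np.array(p["R"]);p["t"]=np.array(p["t"]);return p
def save(p,f,crop=None,s=1):
    im=p["img"][:,:,::-1]
    if crop: im=im[crop[1]:crop[3],crop[0]:crop[2]]
    cv2.imwrite("pics/"+f,cv2.resize(im,None,fx=s,fy=s,interpolation=cv2.INTER_CUBIC))
E
python3 - <<'E'
from h import *
np.set_printoptions(precision=3,suppress=True)
for n in("scene","top"):
    p=g(n);save(p,n+"0.png");print(n,-p["R"].T@p["t"])
    for th in("piece","fixture","stop","pipe","magnet","hammer"):
        for d in trace(p,th)[:3]:
            print(th,round(d["score"],2),np.round(d["uv"]),d["mask"].sum(),ray(p,d["uv"],.04 if th!="magnet" else .018)[:2],
              [np.round(x,1) for x in cv2.minAreaRect(np.argwhere(d["mask"])[:,::-1].astype(np.float32))])
E
```

```text
scene [ 1.44  -0.377  0.867]
piece 0.94 [310. 204.] 791 [ 0.377 -0.04 ] [array([309.1, 202.5]), array([43.6, 19.6]), np.float64(13.6)]
piece 0.77 [364. 187.] 770 [0.353 0.139] [array([363. , 189.2]), array([19.2, 42.7]), np.float64(83.1)]
piece 0.69 [329. 241.] 954 [ 0.548 -0.043] [array([326.9, 239.1]), array([21. , 47.3]), np.float64(81.0)]
fixture 0.61 [377. 256.] 3916 [0.645 0.049] [array([377.8, 246.6]), array([ 48.1, 152.9]), np.float64(79.7)]
stop 0.96 [378. 254.] 3810 [0.637 0.054] [array([377.3, 247.5]), array([ 47.4, 152.1]), np.float64(79.2)]
pipe 0.91 [395. 215.] 426 [0.508 0.167] [array([394.6, 213. ]), array([16.1, 28.6]), np.float64(5.7)]
pipe 0.67 [435. 267.] 447 [0.729 0.166] [array([437.5, 267. ]), array([22., 23.]), np.float64(90.0)]
magnet 0.61 [215. 235.] 849 [ 0.392 -0.32 ] [array([218.5, 235.5]), array([28.3, 36.8]), np.float64(45.0)]
hammer 0.82 [480. 198.] 841 [0.524 0.432] [array([468.1, 193.9]), array([80.2, 26.1]), np.float64(27.8)]
top [ 0.246 -0.074  1.786]
piece 0.8 [232. 313.] 597 [0.332 0.138] [array([231.3, 312.9]), array([43. , 14.3]), np.float64(11
[... 248 characters left out ...]
609 0.117] [array([259.9, 219.8]), array([135.2,  30.5]), np.float64(7.7)]
fixture 0.29 [222. 190.] 311 [0.695 0.186] [array([222.5, 187.5]), array([19., 19.]), np.float64(90.0)]
stop 0.8 [244. 215.] 3076 [0.62  0.118] [array([259.6, 219.8]), array([134.3,  30.7]), np.float64(7.8)]
pipe 0.6 [228. 258.] 127 [0.491 0.157] [array([223.8, 257.2]), array([17. , 13.4]), np.float64(45.0)]
pipe 0.43 [487. 294.] 6778 [ 0.407 -0.593] [array([490.8, 295. ]), array([97.7, 89.7]), np.float64(8.1)]
magnet 0.68 [385. 299.] 900 [ 0.385 -0.301] [array([387.2, 300.6]), array([30.4, 31.2]), np.float64(53.1)]
hammer 0.77 [127. 266.] 1030 [0.46  0.449] [array([124.5, 278. ]), array([88., 31.]), np.float64(90.0)]
```

```bash
python3 - <<'E'
from h import *
save(g("scene"),"s1.png",(250,140,510,320),3)
save(g("top"),"t1.png",(170,160,430,350),3)
E
```

```text
(no output)
```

View pics/s1.png

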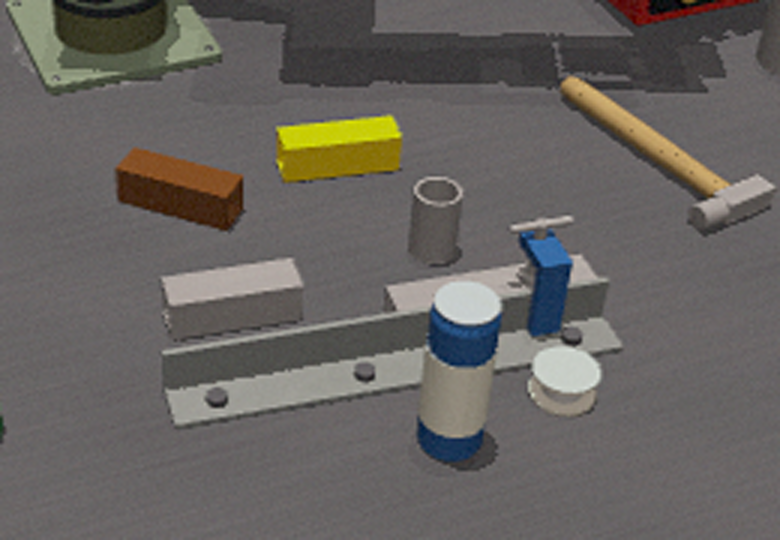

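View pics/t1.png

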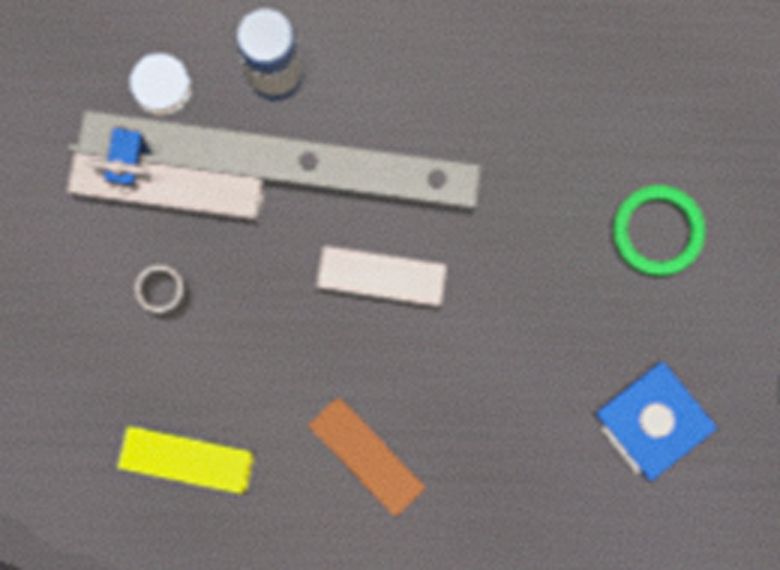

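The bare grey-white tube (scene 327,238; top 297,252) is the piece. The brown one (scene 310,203) and yellow one (363,189) are the look-alikes, and these enlarged crops confirm it. The clamped tube's free end is at about (257,226) in top pixels.

```bash
cat >> h.py <<'E'
from scipy.optimize import least_squares
def mask_light(p,box):
    im=p["img"].astype(float);m=np.zeros(im.shape[:2],bool);x0,y0,x1,y1=box
    s=im[y0:y1,x0:x1];m[y0:y1,x0:x1]=(s.mean(2)>165)&(s[...,0]>s[...,2]-5)
    return m
def rect(p,m,z):
    pts=np.argwhere(m)[:,::-1]
    w=np.array([ray(p,q,z)[:2] for q in pts]);r=cv2.minAreaRect((w*1000).astype(np.float32))
    return r,cv2.boxPoints(r),w.mean(0)*1000
E
python3 - <<'E'
from h import *
np.set_printoptions(precision=1,suppress=True)
p=g("top");s=robot.state();print(s["tool_rot"],s["opening"])
for b in((270,235,325,270),(190,205,262,240)):
    m=mask_light(p,b);
    n,l,st,_=cv2.connectedComponentsWithStats(m.astype(np.uint8));k=1+np.argmax(st[1:,4]);r,bx,c=rect(p,l==k,.04);print(st[k],r,bx,c)
print(p["img"][252,285:312].mean(1), p["img"][225,250:262].mean(1))
for th in("can","spool","pipe"):
    for d in trace(p,th)[:2]: print(th,d["score"],d["uv"],1000*ray(p,d["uv"],.07))
# fence face edge: columns, print transition in fence
for u in (270,285,300,315):
    print(u,p["img"][210:236,u].mean(1))
E
```

```text
[[-0.9  0.4  0. ]
 [ 0.4  0.9  0. ]
 [-0.   0.  -1. ]] 0.09075379594783914
[276 242  43  20 566] ((515.99072265625, -40.61231994628906), (120.88400268554688, 39.996089935302734), 82.70438385009766) [[ 488.5  -98. ]
 [ 528.2 -103.1]
 [ 543.5   16.8]
 [ 503.8   21.9]] [515.9 -40.4]
[ 193  205   69   27 1274] ((609.6386108398438, 166.9399871826172), (77.97496795654297, 199.08938598632812), 1.580939531326294) [[567.9 265.4]
 [573.4  66.4]
 [651.4  68.5]
 [645.9 267.5]] [613.1 154. ]
[222.  221.  219.7 218.7 221.7 223.  220.  221.  220.  221.7 221.  221.7
 220.7 222.3 222.3 219.7 218.  218.3 219.7 220.  219.7 220.3 219.  217.7
 218.3 218.7 219. ] [211.  215.  210.7 209.  207.7 200.7 188.  155.7 126.7 112.3 113.3 111.3]
can 0.86 [259.5, 176.0] [731.2  74.5  70. ]
spool 0.63 [220.4, 190.8] [683.4 186.2  70. ]
pipe 0.46 [229.8, 258.1] [486.9 149.   70. ]
270 [178.7 152.  128.7 122.  133.3 146.  165.7 184.  183.7 186.3 169.  109.3
  68.   77.7 110.  112.7 115.3 111.  121.7 116.7 115.  113.  110.7 114.3
 116.7 114.7]
285 [179.7 180.7 180.7 183.  177.3 183.7 182.  177.  182.7 183.7 184.7 182.7
 174.7 106.7  67.3  75.  100.3 111.3 117.  114.  113.  117.  113.  113.7
 113.  112.7]
300 [127.  165.3 182.  177.7 180.  180.7 181.3 180.3 181.3 183.3 182.3 181.
 183.  190.7 173.3 109.7  72.3  75.3 105.7 115.7 118.3 119.  114.  117.7
 116.3 114.7]
315 [113.7 118.3 126.7 155.3 181.  174.  148.  123.7 120.3 118.3 118.3 112.3
 123.7 173.3 185.3 184.  170.7 115.7  70.7  81.7  99.3 111.7 113.  113.
 115.3 114.7]
```

```bash
python3 - <<'E'
from h import *
np.set_printoptions(precision=1,suppress=True)
p=g("top");im=p["img"].mean(2)
def cross(a,th):  # last falling crossing
    i=np.where((a[:-1]>=th)&(a[1:]<th))[0][-1];return i+(a[i]-th)/(a[i]-a[i+1])
E=np.array([1000*ray(p,(u,212+cross(im[212:232,u],135)),.045)[:2] for u in range(266,326)])
vx,vy,x0,y0=cv2.fitLine(E.astype(np.float32),cv2.DIST_HUBER,0,.1,.1).ravel()
y=np.array([vx,vy])*np.sign(vy);x=np.array([y[1],-y[0]])
print("fence y axis",y,"yaw",np.degrees(np.arctan2(-y[0],y[1])),x0,y0)
T=np.array([1000*ray(p,(248+cross(im[v,248:266],160),v),.04)[:2] for v in range(222,231)]);print(T)
X=np.array([x0,y0])@x
s=np.median(T@y);O=x*X+y*s;print("origin",O,"home",O-20*x-60*y, T@y)
c=np.array([516,-40.5])-O;print("piece in fence",c@x,c@y)
for n,q in(("can",(731,74)),("pipe",(487,149)),("spool",(683,186))): q=np.array(q)-O;print(n,q@x,q@y)
st=robot.state();print(np.array(st["tool_pos"])*1000,np.round(st["tool_rot"],3))
# scene camera check
q=g("scene");im=q["img"].copy()
def W(a,b,z): return np.append((O+a*x+b*y)/1000,z/1000)
for a,b,z in((0,-210,45),(0,190,45),(-40,0,40),(0,0,45),(-40,185,40)): cv2.circle(im,tuple(int(round(k*8)) for k in proj(q,W(a,b,z))),8,(255,0,0),-1,cv2.LINE_AA,3)
pc=c
for a,b in((-20,-60),(20,-60),(20,60),(-20,60)): cv2.circle(im,tuple(int(round(k*8)) for k in proj(q,W(c@x+a,c@y+b,40))),8,(0,255,0),-1,cv2.LINE_AA,3)
q["img"]=im;save(q,"s2.png",(290,200,470,300),4)
E
```

```text
fence y axis [0.1 1. ] yaw -6.559622 595.8795 -34.406647
[[599.9  80.7]
 [596.9  80.2]
 [593.9  79.9]
 [591.   78.3]
 [588.   78.2]
 [584.9  80.1]
 [581.9  81.6]
 [578.9  82. ]
 [575.9  82.8]]
origin [608.9  78.5] home [582.1  21.2] [148.7 147.9 147.2 145.3 144.9 146.4 147.5 147.6 148. ]
piece in fence -78.6604867358164 -128.81912770932715
can 121.85187181044061 9.492268412651619
pipe -129.1185630936579 56.12743601137599
spool 61.37155183363397 115.27568134600124
[232.8 525.8 404.8] [[-0.9  0.4  0. ]
 [ 0.4  0.9  0. ]
 [ 0.   0.  -1. ]]
```

View pics/s2.png

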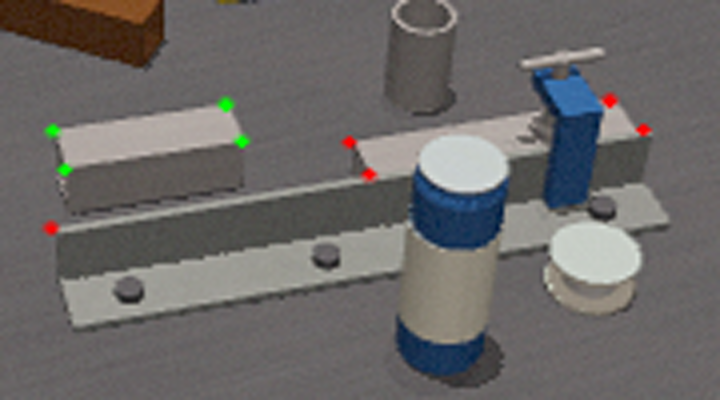

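The dots fall on the corners to about 2 mm, so the measurements agree. Fence yaw is -6.6° and the piece sits at fence (-79,-129) mm. I'll close the fingers, turn, and travel at height.

>>> step_arm([
  [[0,0,0],[0,0,-0.8]],
  [[0,0,0],[0,0,-0.8]],
  [[0,0,0],[0,0,-0.8]],
  [[0,0,0],[0,0,-0.8]],
], hand=-1, force=20)

```text
t: 1.6
tool_pos: [0.2333, 0.5261, 0.4049]
tool_rot: [[-0.996, 0.094, 0.002], [0.094, 0.996, 0.002], [-0.002, 0.002, -1.0]]
wrist_force: [4.4, 2.6, -0.7]
opening: 0.0543
finger_force: 2.4
```

>>> step_arm([
  [[-0.55,-0.98,0],[0,0,0]],
  [[-0.55,-0.98,0],[0,0,0]],
  [[-0.55,-0.98,0],[0,0,0]],
  [[-0.55,-0.98,0],[0,0,0]],
  [[-0.55,-0.98,0],[0,0,0]],
  [[-0.55,-0.98,0],[0,0,0]],
  [[-0.55,-0.98,0],[0,0,0]],
  [[-0.55,-0.98,0],[0,0,0]],
])

```text
t: 2.6
tool_pos: [0.3417, 0.2779, 0.4049]
tool_rot: [[-0.995, 0.097, 0.0], [0.097, 0.995, 0.0], [-0.0, 0.0, -1.0]]
wrist_force: [0.5, -0.4, 0.4]
opening: 0.0003
finger_force: 0.0
```

```bash
cat >> h.py <<'E'
Y=np.array([np.sin(np.radians(6.56)),np.cos(np.radians(6.56))]);X_=np.array([Y[1],-Y[0]]);O=np.array([608.9,78.5])
def fs():
    s=robot.state();q=np.array(s["tool_pos"])*1000;d=q[:2]-O;R=np.array(s["tool_rot"])
    print("t",s["t"],"fence xy",np.round([d@X_,d@Y],1),"z",round(q[2],1),"F fence",np.round([np.dot(s["wrist_force"][:2],X_),np.dot(s["wrist_force"][:2],Y),s["wrist_force"][2]],1),"yaw",np.round(np.degrees(np.arctan2(-R[0,1],R[1,1])),2),"tilt",np.round(np.degrees(R[:2,2]),2),"op",round(s["opening"],4))
E
python3 -c "
from h import *
fs()"
```

```text
t 2.6 fence xy [-288.2  167.5] z 404.9 F fence [ 0.6 -0.3  0.4] yaw -5.54 tilt [0.03 0.02] op 0.0003
```

>>> step_arm([
  [[-0.53,-0.98,0],[0,0,0.18]],
  [[-0.53,-0.98,0],[0,0,0]],
  [[-0.53,-0.98,0],[0,0,0]],
  [[-0.53,-0.98,0],[0,0,0]],
  [[-0.53,-0.98,0],[0,0,0]],
  [[-0.53,-0.98,0],[0,0,0]],
  [[-0.53,-0.98,0],[0,0,0]],
  [[-0.53,-0.98,0],[0,0,0]],
  [[-0.53,-0.98,0],[0,0,0]],
  [[-0.53,-0.98,0],[0,0,0]],
])

```text
t: 3.85
tool_pos: [0.4666, -0.0322, 0.4049]
tool_rot: [[-0.993, 0.115, 0.001], [0.115, 0.993, 0.0], [-0.0, 0.0, -1.0]]
wrist_force: [-0.4, 0.7, -0.0]
opening: 0.0004
finger_force: 0.0
```

>>> step_arm([
  [[0,0,0.9],[0,0,0]],
  [[0,0,0.9],[0,0,0]],
  [[0,0,0.9],[0,0,0]],
  [[0,0,0.9],[0,0,0]],
  [[0,0,0.7],[0,0,0]],
  [[0,0,0],[0,0,0]],
])

```text
t: 4.6
tool_pos: [0.4658, -0.0311, 0.2746]
tool_rot: [[-0.993, 0.115, -0.003], [0.115, 0.993, 0.0], [0.003, 0.0, -1.0]]
wrist_force: [-0.2, -0.0, 0.4]
opening: 0.0006
finger_force: 0.0
```

```bash
python3 -c "
from h import *
fs()"
```

```text
t 4.6 fence xy [-129.6 -125.2] z 274.6 F fence [-0.2 -0.1  0.4] yaw -6.58 tilt [-0.19  0.02] op 0.0006
```

>>> step_arm([
  [[0,-0.13,0.8],[0,0,0]],
  [[0,0,0.8],[0,0,0]],
  [[0,0,0.8],[0,0,0]],
  [[0,0,0.12],[0,0,0]],
  [[0,0,0],[0,0,0]],
])

```text
t: 5.22
tool_pos: [0.4664, -0.035, 0.201]
tool_rot: [[-0.993, 0.115, 0.002], [0.115, 0.993, -0.0], [-0.002, 0.0, -1.0]]
wrist_force: [0.3, -0.7, 0.8]
opening: 0.0005
finger_force: 0.0
```

>>> step_arm([
  [[-0.4,0,0],[0,0,0]],
  [[-0.3,0,0],[0,0,0]],
  [[-0.25,0,0],[0,0,0]],
  [[-0.25,0,0],[0,0,0]],
  [[-0.25,0,0],[0,0,0]],
  [[-0.2,0,0],[0,0,0]],
  [[0,0,0],[0,0,0]],
])

```text
t: 6.1
tool_pos: [0.5157, -0.0407, 0.2004]
tool_rot: [[-0.993, 0.115, 0.001], [0.115, 0.993, 0.0], [-0.001, 0.0, -1.0]]
wrist_force: [-2.6, 0.5, 1.3]
opening: 0.0003
finger_force: 0.9
```

```bash
cat >> h.py <<'E'
def piece(p,box):
    m=mask_light(p,box);n,l,st,_=cv2.connectedComponentsWithStats(m.astype(np.uint8));k=1+np.argmax(st[1:,4]);r,bx,c=rect(p,l==k,.04)
    f=(bx-O)@np.c_[X_,Y];e=max(((bx[i]-bx[i-1]) for i in range(4)),key=np.linalg.norm);e=e*np.sign(e[1])
    print(st[k],"size",np.round(r[1],1),"c",np.round(f.mean(0),1),"yaw err",round(float(np.degrees(np.arctan2(-e@X_,e@Y))),2))
E
python3 - <<'E'
from h import *
fs();p=g("top");piece(p,(258,222,325,275));save(p,"t3.png",(190,180,350,290),5)
E
```

```text
t 6.1 fence xy [ -79.  -129.1] z 200.4 F fence [-2.6  0.2  1.3] yaw -6.58 tilt [0.06 0.  ] op 0.0003
[280 227  30  10 179] size [87.  19.8] c [ -19.6 -113.7] yaw err -0.16
```

View pics/t3.png

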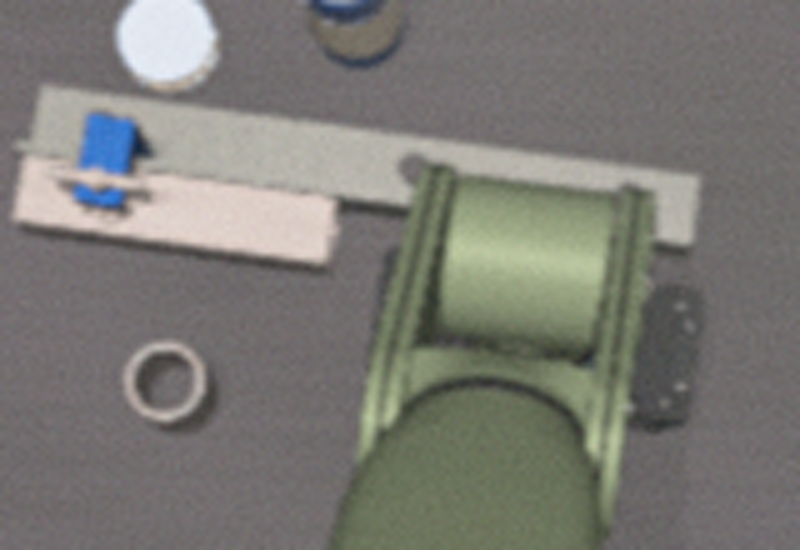

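The arm hides the piece from the top camera, but about 2.6 N shows it's sliding. I'll push on until it nearly touches the fence.

>>> step_arm([
  [[-0.2,0,0],[0,0,0]],
  [[-0.2,0,0],[0,0,0]],
  [[-0.15,0,0],[0,0,0]],
  [[-0.1,0,0],[0,0,0]],
  [[0,0,0],[0,0,0]],
])

```text
t: 6.78
tool_pos: [0.5347, -0.043, 0.2001]
tool_rot: [[-0.993, 0.115, 0.001], [0.115, 0.993, 0.0], [-0.001, 0.0, -1.0]]
wrist_force: [-3.3, 0.9, -0.4]
opening: 0.0006
finger_force: 1.3
```

```bash
python3 - <<'E'
from h import *
fs();p=g("scene");save(p,"s4.png",(280,190,440,300),5)
E
```

```text
t 6.775 fence xy [ -59.8 -129.1] z 200.1 F fence [-3.4  0.5 -0.4] yaw -6.58 tilt [0.05 0.  ] op 0.0006
```

View pics/s4.png

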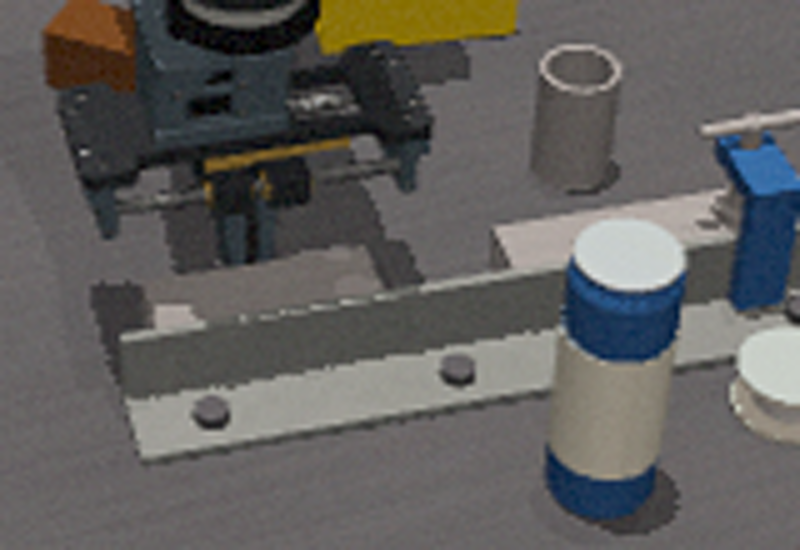

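Scene shows the piece (crop 150–390, 250–330) almost against the fence, with the fingertips centred behind it. Now I'll press slowly until the force rises.

>>> step_arm([
  [[-0.07,0,0],[0,0,0]],
  [[-0.05,0,0],[0,0,0]],
  [[-0.03,0,0],[0,0,0]],
  [[0,0,0],[0,0,0]],
])

```text
t: 7.32
tool_pos: [0.5376, -0.0433, 0.2001]
tool_rot: [[-0.993, 0.115, -0.004], [0.115, 0.993, 0.0], [0.004, 0.0, -1.0]]
wrist_force: [-8.1, 0.5, 5.9]
opening: 0.0004
finger_force: 3.9
```

```bash
python3 -c "
from h import *
fs()"
```

```text
t 7.325 fence xy [ -56.9 -129.1] z 200.1 F fence [-8.1 -0.5  5.9] yaw -6.58 tilt [-0.24  0.03] op 0.0004
```

>>> step_arm([
  [[-0.05,0,0],[0,0,0]],
  [[0,0,0],[0,0,0]],
  [[0.1,0,0],[0,0,0]],
  [[0.4,0,0],[0,0,0]],
  [[0.6,0,0],[0,0,0]],
  [[0,-0.8,0],[0,0,0]],
  [[0,-0.8,0],[0,0,0]],
  [[0,-0.8,0],[0,0,0]],
  [[0,-0.7,0],[0,0,0]],
  [[0,0,0],[0,0,0]],
])

```text
t: 8.57
tool_pos: [0.4971, -0.1332, 0.2004]
tool_rot: [[-0.993, 0.117, 0.002], [0.117, 0.993, -0.001], [-0.003, -0.0, -1.0]]
wrist_force: [0.2, 0.3, -0.7]
opening: 0.0005
finger_force: 0.0
```

```bash
python3 - <<'E'
from h import *
fs();p=g("top");piece(p,(258,222,325,275));save(p,"t5.png",(190,180,350,290),5)
E
```

```text
t 8.575 fence xy [ -86.8 -223.1] z 200.4 F fence [ 0.2  0.3 -0.7] yaw -6.7 tilt [ 0.14 -0.03] op 0.0005
[279 222  34  17 444] size [47.7 96.6] c [ -16.6 -116.1] yaw err 8.12
```

View pics/t5.png

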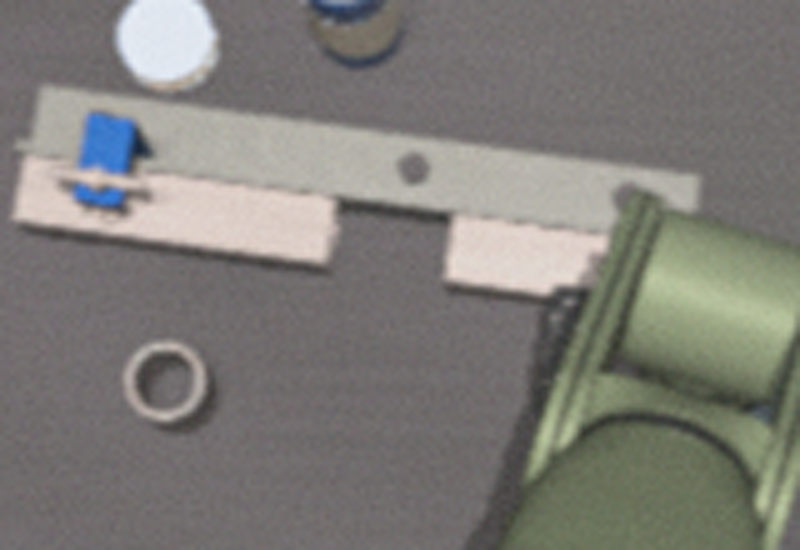

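The piece's near end is flush with the fence, and there's about 68 mm to go along it (crop 335→450). Next I'll move the fingers behind the piece's end.

>>> step_arm([
  [[-0.7,0,0],[0,0,0]],
  [[-0.7,0,0],[0,0,0]],
  [[-0.68,0,0],[0,0,0]],
  [[0,0,0],[0,0,0]],
])

```text
t: 9.12
tool_pos: [0.5601, -0.1386, 0.2002]
tool_rot: [[-0.994, 0.113, 0.002], [0.113, 0.994, -0.0], [-0.002, -0.0, -1.0]]
wrist_force: [0.0, -0.2, -0.3]
opening: 0.0007
finger_force: 0.0
```

>>> step_arm([
  [[0,0.4,0],[0,0,0]],
  [[0,0.2,0],[0,0,0]],
  [[0,0.2,0],[0,0,0]],
  [[0,0.2,0],[0,0,0]],
  [[0,0.2,0],[0,0,0]],
  [[0,0.2,0],[0,0,0]],
  [[0,0,0],[0,0,0]],
])

```text
t: 10.0
tool_pos: [0.5633, -0.0974, 0.2001]
tool_rot: [[-0.993, 0.114, -0.001], [0.114, 0.993, 0.0], [0.001, 0.0, -1.0]]
wrist_force: [-2.0, -2.2, 0.1]
opening: 0.0005
finger_force: 1.0
```

```bash
python3 - <<'E'
from h import *
fs();p=g("scene");save(p,"s6.png",(280,190,440,300),5)
E
```

```text
t 10.0 fence xy [ -25.2 -179.9] z 200.1 F fence [-1.8 -2.4  0.1] yaw -6.57 tilt [-0.05  0.01] op 0.0005
```

View pics/s6.png

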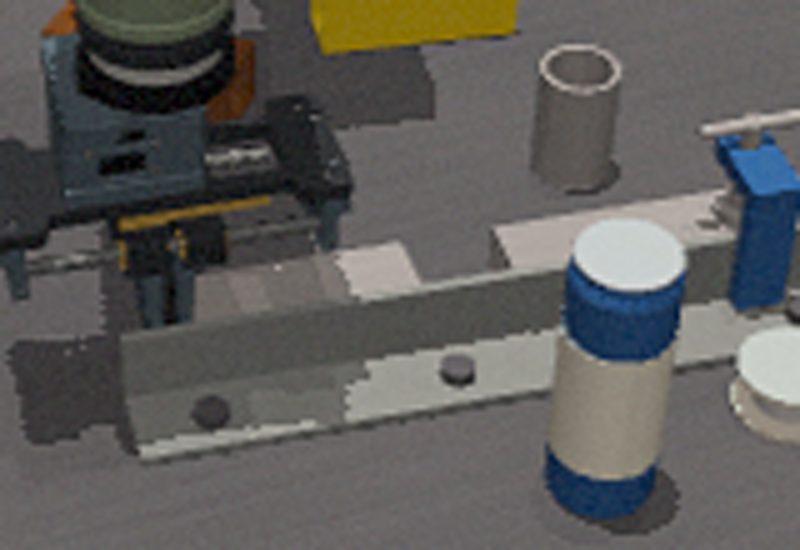

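The piece slides along the fence at about 2.4 N with its leading end near crop (420,285). Continuing.

>>> step_arm([
  [[0,0.2,0],[0,0,0]],
  [[0,0.2,0],[0,0,0]],
  [[0,0.2,0],[0,0,0]],
  [[0,0.2,0],[0,0,0]],
  [[0,0.2,0],[0,0,0]],
  [[0,0.2,0],[0,0,0]],
  [[0,0.15,0],[0,0,0]],
  [[0,0,0],[0,0,0]],
])

```text
t: 11.05
tool_pos: [0.5681, -0.0572, 0.2001]
tool_rot: [[-0.993, 0.114, -0.001], [0.114, 0.993, 0.0], [0.001, 0.0, -1.0]]
wrist_force: [-2.8, -2.8, 0.2]
opening: 0.0005
finger_force: 1.2
```

>>> step_arm([
  [[0,0.06,0],[0,0,0]],
  [[0,0.04,0],[0,0,0]],
  [[0,0,0],[0,0,0]],
])

```text
t: 11.42
tool_pos: [0.5685, -0.0547, 0.2001]
tool_rot: [[-0.993, 0.115, -0.001], [0.115, 0.993, -0.0], [0.001, -0.0, -1.0]]
wrist_force: [-3.4, -4.0, 1.4]
opening: 0.0004
finger_force: 2.2
```

```bash
python3 - <<'E'
from h import *
fs();p=g("scene");save(p,"s7.png",(300,190,440,290),5)
E
```

```text
t 11.425 fence xy [ -25.  -136.9] z 200.1 F fence [-2.9 -4.4  1.4] yaw -6.58 tilt [-0.04 -0.02] op 0.0004
```

View pics/s7.png

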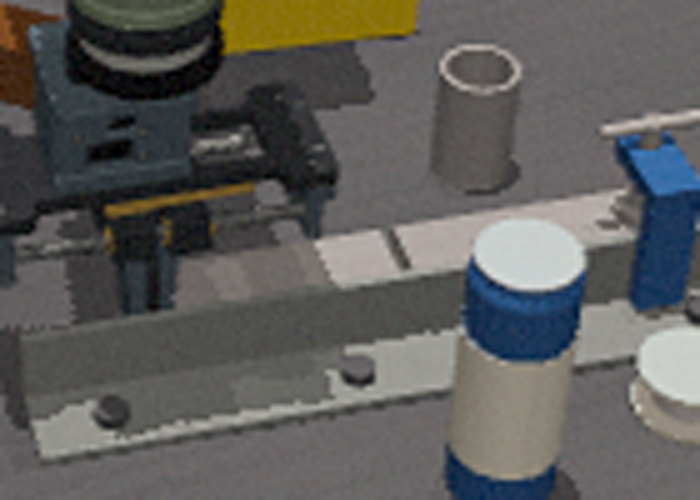

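A narrow gap of about 4–5 mm is left at crop (397,250). I'll push it shut in small steps.

>>> step_arm([
  [[0,0.05,0],[0,0,0]],
  [[0,0.05,0],[0,0,0]],
  [[0,0,0],[0,0,0]],
])

```text
t: 11.85
tool_pos: [0.5688, -0.0516, 0.2001]
tool_rot: [[-0.993, 0.114, -0.001], [0.114, 0.993, -0.0], [0.001, -0.0, -1.0]]
wrist_force: [-2.9, -4.1, 1.4]
opening: 0.0004
finger_force: 2.3
```

>>> step_arm([
  [[0,0.05,0],[0,0,0]],
  [[0,0,0],[0,0,0]],
])

```text
t: 12.1
tool_pos: [0.569, -0.0502, 0.2001]
tool_rot: [[-0.993, 0.115, -0.001], [0.115, 0.993, -0.0], [0.001, -0.0, -1.0]]
wrist_force: [-1.9, -4.6, 1.2]
opening: 0.0005
finger_force: 2.3
```

>>> step_arm([
  [[0,0.04,0],[0,0,0]],
  [[0,0,0],[0,0,0]],
])

```text
t: 12.35
tool_pos: [0.5691, -0.049, 0.2]
tool_rot: [[-0.993, 0.115, -0.001], [0.115, 0.993, -0.0], [0.001, -0.0, -1.0]]
wrist_force: [-2.6, -4.0, 1.5]
opening: 0.0003
finger_force: 2.3
```

```bash
python3 -c "
from h import *
fs()"
```

```text
t 12.35 fence xy [ -25.  -131.2] z 200.0 F fence [-2.2 -4.3  1.5] yaw -6.58 tilt [-0.05 -0.02] op 0.0003
```

Still sliding freely, so it hasn't reached the stop. Continuing.

>>> step_arm([
  [[0,0.04,0],[0,0,0]],
  [[0,0,0],[0,0,0]],
])

```text
t: 12.6
tool_pos: [0.5692, -0.0478, 0.2001]
tool_rot: [[-0.993, 0.114, -0.001], [0.114, 0.993, -0.0], [0.001, -0.0, -1.0]]
wrist_force: [-2.2, -4.3, 0.7]
opening: 0.0002
finger_force: 2.4
```

>>> step_arm([
  [[0,0.04,0],[0,0,0]],
  [[0,0,0],[0,0,0]],
])

```text
t: 12.85
tool_pos: [0.5693, -0.0469, 0.2001]
tool_rot: [[-0.993, 0.114, -0.001], [0.114, 0.993, -0.001], [0.001, -0.001, -1.0]]
wrist_force: [-3.0, -6.3, 0.6]
opening: 0.0007
finger_force: 3.1
```

```bash
python3 - <<'E'
from h import *
fs();p=g("scene");save(p,"s8.png",(330,210,430,270),7)
E
```

```text
t 12.85 fence xy [ -25.  -129.1] z 200.1 F fence [-2.2 -6.6  0.6] yaw -6.56 tilt [-0.06 -0.06] op 0.0007
```

View pics/s8.png

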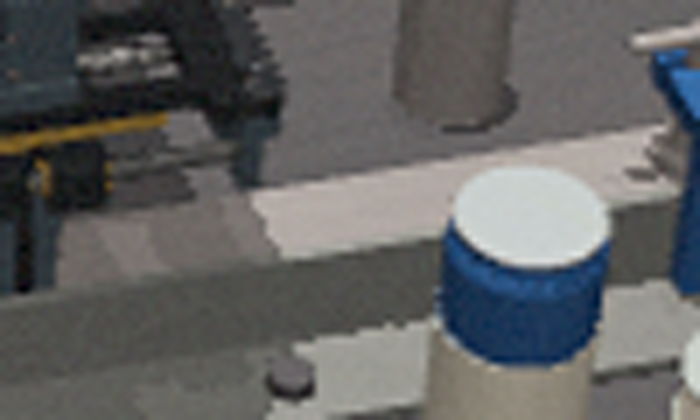

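The gap is closed and the force is rising. One more small press, then back off and go round for a last press towards the fence at mid-length.

>>> step_arm([
  [[0,0.05,0],[0,0,0]],
  [[0,0,0],[0,0,0]],
])

```text
t: 13.15
tool_pos: [0.5694, -0.0464, 0.2001]
tool_rot: [[-0.994, 0.113, -0.001], [0.113, 0.994, -0.003], [0.001, -0.003, -1.0]]
wrist_force: [-3.2, -11.2, 2.1]
opening: 0.0005
finger_force: 5.9
```

>>> step_arm([
  [[0,-0.1,0],[0,0,0]],
  [[0,-0.3,0],[0,0,0]],
  [[0,-0.5,0],[0,0,0]],
  [[0.8,0,0],[0,0,0]],
  [[0.8,0,0],[0,0,0]],
  [[0.7,0,0],[0,0,0]],
  [[0,0.8,0],[0,0,0]],
  [[0,0.8,0],[0,0,0]],
  [[0,0.8,0],[0,0,0]],
  [[0,0.8,0],[0,0,0]],
])

```text
t: 14.4
tool_pos: [0.5095, 0.0317, 0.2003]
tool_rot: [[-0.993, 0.115, 0.001], [0.115, 0.993, 0.0], [-0.001, 0.0, -1.0]]
wrist_force: [-0.6, -0.7, 0.1]
opening: 0.0008
finger_force: 0.0
```

>>> step_arm([
  [[-0.6,0,0],[0,0,0]],
  [[-0.25,0,0],[0,0,0]],
  [[-0.1,0,0],[0,0,0]],
  [[-0.1,0,0],[0,0,0]],
  [[0,0,0],[0,0,0]],
])

```text
t: 15.02
tool_pos: [0.5403, 0.0277, 0.2001]
tool_rot: [[-0.993, 0.115, -0.0], [0.115, 0.993, 0.0], [0.0, 0.0, -1.0]]
wrist_force: [-0.4, -0.0, -0.0]
opening: 0.0004
finger_force: 0.0
```

```bash
python3 -c "
from h import *
fs()"
```

```text
t 15.025 fence xy [-62.4 -58.3] z 200.1 F fence [-0.4 -0.1 -0. ] yaw -6.61 tilt [-0.01  0.01] op 0.0004
```

>>> step_arm([
  [[-0.1,0,0],[0,0,0]],
  [[-0.08,0,0],[0,0,0]],
  [[-0.05,0,0],[0,0,0]],
  [[0,0,0],[0,0,0]],
])

```text
t: 15.52
tool_pos: [0.5458, 0.0273, 0.1999]
tool_rot: [[-0.993, 0.115, -0.005], [0.115, 0.993, 0.0], [0.005, -0.0, -1.0]]
wrist_force: [-6.0, 1.0, 4.0]
opening: 0.0006
finger_force: 2.9
```

>>> step_arm([
  [[-0.05,0,0],[0,0,0]],
  [[0,0,0],[0,0,0]],
])

```text
t: 15.78
tool_pos: [0.5464, 0.0273, 0.1999]
tool_rot: [[-0.993, 0.115, -0.008], [0.115, 0.993, 0.0], [0.008, -0.0, -1.0]]
wrist_force: [-8.9, 1.5, 7.7]
opening: 0.0004
finger_force: 4.5
```

```bash
python3 -c "
from h import *
fs()"
```

```text
t 15.775 fence xy [-56.3 -58. ] z 199.9 F fence [-9.   0.4  7.7] yaw -6.58 tilt [-0.47  0.03] op 0.0004
```

It's hard against the fence. Now I'll retreat and look from the top.

>>> step_arm([
  [[0.1,0,0],[0,0,0]],
  [[0.4,0,0],[0,0,0]],
  [[0.9,0,0],[0,0,0]],
  [[0,0,-0.9],[0,0,0]],
  [[0,0,-0.9],[0,0,0]],
  [[0,0,-0.9],[0,0,0]],
  [[0.5,-0.8,-0.9],[0,0,0]],
  [[0.9,-0.8,-0.9],[0,0,0]],
  [[0.9,-0.9,0],[0,0,0]],
  [[0.9,-0.9,0],[0,0,0]],
])

```text
t: 17.02
tool_pos: [0.3987, -0.059, 0.3355]
tool_rot: [[-0.993, 0.114, 0.002], [0.114, 0.993, -0.0], [-0.002, -0.0, -1.0]]
wrist_force: [-0.2, -0.3, -0.9]
opening: 0.0004
finger_force: 0.0
```

>>> step_arm([
  [[0.5,-0.9,0],[0,0,0]],
  [[0,-0.9,0],[0,0,0]],
  [[0,-0.9,0],[0,0,0]],
  [[0,-0.9,0],[0,0,0]],
  [[0,0,0],[0,0,0]],
])

```text
t: 17.65
tool_pos: [0.3724, -0.165, 0.3352]
tool_rot: [[-0.993, 0.117, 0.001], [0.117, 0.993, -0.0], [-0.001, -0.0, -1.0]]
wrist_force: [0.1, 0.0, 1.1]
opening: 0.0004
finger_force: 0.0
```

```bash
python3 - <<'E'
from h import *
fs();p=g("top");save(p,"t9.png",(190,190,310,270),6)
im=p["img"].mean(2)
def cr(a,th):
    i=np.where((a[:-1]<th)&(a[1:]>=th))[0][-1];return i+(th-a[i])/(a[i+1]-a[i])
# near long edge of piece and clamped tube, z=.04, as fence x
for u in range(205,300,6):
    v=250-cr(im[250:215:-1,u][:],160) if False else None
    a=im[215:252,u][::-1];i=np.where(a>160)[0]
    if len(i): i=i[0];k=i-1+(160-a[i-1])/(a[i]-a[i-1]);q=1000*ray(p,(u,251-k),.04)[:2]-O;print(u,np.round([q@X_,q@Y],1),end=";")
print()
print(im[224:232,246:268].round())
for n in("pipe","can","spool","magnet","tape","hammer"):
    d=boxes_of(p,n);print(n,[np.round(e["uv"]) for e in d[:2]])
E
```

```text
t 17.65 fence xy [-207.1 -268.9] z 335.2 F fence [0.1 0.  1.1] yaw -6.74 tilt [ 0.06 -0.02] op 0.0004
205 [-40.2 148.1];211 [-40.1 130.3];217 [-117.2   99.4];223 [-102.8   84.2];229 [-39.8  77.1];235 [-40.   59.3];241 [-39.9  41.5];247 [-40.   23.8];253 [-39.6   6.1];259 [-39.7 -11.6];265 [-39.8 -29.4];271 [-40.  -47.1];277 [-40.1 -64.9];283 [-40.1 -82.6];289 [ -39.8 -100.2];295 [ -39.1 -117.8];
[[210. 210. 206. 205. 205. 210. 209. 212. 210. 209. 210. 213. 211. 211.
  212. 212. 213. 212. 209. 212. 214. 215.]
 [210. 207. 211. 208. 210. 211. 205. 209. 207. 209. 209. 210. 211. 210.
  210. 212. 213. 212. 212. 212. 213. 211.]
 [209. 211. 210. 207. 213. 210. 209. 207. 209. 209. 214. 215. 212. 213.
  212. 213. 214. 213. 210. 208. 213. 212.]
 [209. 212. 211. 211. 211. 213. 213. 209. 211. 214. 213. 214. 214. 214.
  216. 215. 214. 211. 217. 214. 215. 214.]
 [211. 211. 211. 210. 209. 210. 212. 209. 214. 215. 214. 215. 215. 217.
  217. 217. 215. 218. 216. 213. 215. 214.]
 [211. 214. 214. 211. 212. 212. 212. 208. 210. 215. 218. 217. 218. 217.
  216. 211. 217. 216. 216. 215. 217. 216.]
 [198. 206. 207. 211. 213. 212. 214. 215. 210. 215. 213. 213. 217. 212.
  215. 215. 217. 219. 217. 218. 219. 217.]
 [153. 170. 182. 195. 194. 196. 194. 203. 208. 215. 216. 217. 215. 216.
  217. 211. 213. 215. 214. 213. 214. 216.]]
pipe [array([223., 254.]), array([242., 216.])]
can [array([261., 178.])]
spool [array([221., 186.])]
magnet [array([392., 300.])]
tape [array([387., 226.])]
hammer [array([126., 273.]), array([486., 294.])]
```

View pics/t9.png

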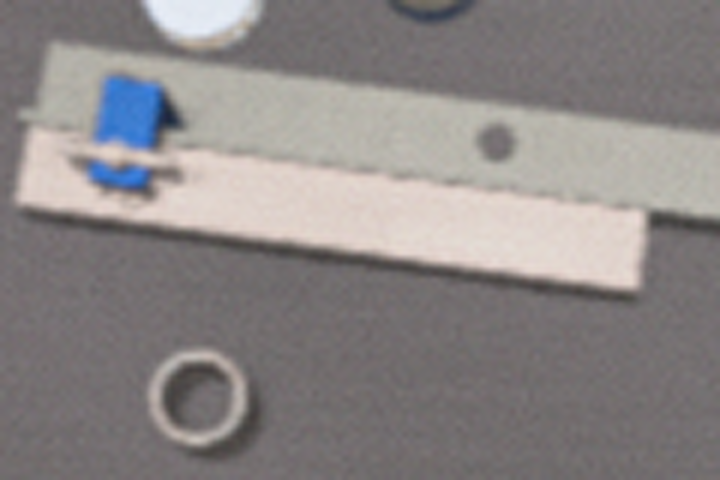

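The two tubes show as one straight bar. Their outer sides sit at fence x = -40 ±0.4 mm along the length, there's no seam at the joint (crop ≈ 400,215), and the bystanders are where they were.

```bash
python3 -c "
from h import *
print(job_done())"
```

```text
the job is handed in; nothing more can be done
None
```

The job is handed in: I pushed the loose tube flush along the fence and up against the clamped tube, with no visible gap in the last picture, and no other object on the bench appeared to have moved.

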